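Fold down the row of flip lids on an insert box

TASK

Shut the four orange flip lids of the grey insert box by running your closed fingertips along the row, just over the box, from the green-labelled end to the other, so that the lids fold down one after another. Touch them only lightly, do not press hard on the box, and leave the tools and parts round it where they are. Finish clear of everything.

Things in the scene. Friction and masses are not known exactly. Their poses are not given: they have to be found in the camera images.
- insert_box: Grey plastic box for cutting inserts, 46 mm deep (its x), 166 mm long (its y), 36 mm high, screwed on a fixed steel stand (round foot 96 mm across) with its underside 95 mm above the worktop. Origin: centre of the stand's foot on the worktop; z up. -y end: green label. Four orange flip lids in a row; lid n, from that end, hinges across the box at local y = -0.075 + 0.038 (n - 1), z = 0.134.
- green_end (a point): Middle of the box's green-labelled (-y) end, at the height of the shut lids' upper faces (134 mm above the worktop). A shut lid lies flat from its hinge line away from this end; an open lid stands up on its hinge line, so a fingertip coming from this end folds it down shut.
- far_end (a point): The same point at the box's other (+y) end, 166 mm from green_end. Behind the stand, from x = 0.60 m on, the milling machine table overhangs the worktop, its top 165 mm above it.
- lid_1 (a joint): Hinge angle of lid 1 (nearest the green end): 0 shut and flat, 1.57 standing straight up, stop at 1.8 leaning slightly to -y. Lid 36 x 35.5 x 3 mm, 20 g, with light friction: it stays open where it stands above about 1.1 rad; folded below about 0.7 rad it drops shut by its own weight.
- lid_2 (a joint): Hinge angle of lid 2: 0 shut and flat, 1.57 standing straight up, stop at 1.8 leaning slightly to -y. Lid 36 x 35.5 x 3 mm, 20 g, with light friction: it stays open where it stands above about 1.1 rad; folded below about 0.7 rad it drops shut by its own weight.
- lid_3 (a joint): Hinge angle of lid 3: 0 shut and flat, 1.57 standing straight up, stop at 1.8 leaning slightly to -y. Lid 36 x 35.5 x 3 mm, 20 g, with light friction: it stays open where it stands above about 1.1 rad; folded below about 0.7 rad it drops shut by its own weight.
- lid_4 (a joint): Hinge angle of lid 4 (farthest from the green end): 0 shut and flat, 1.57 standing straight up, stop at 1.8 leaning slightly to -y. Lid 36 x 35.5 x 3 mm, 20 g, with light friction: it stays open where it stands above about 1.1 rad; folded below about 0.7 rad it drops shut by its own weight.
- cutter_tube_0: Bystander: milling cutter in a square clear tube with a blue cap, 18 x 88 x 17 mm, lying along its y. Origin: centre of the underside.
- cutter_tube_1: Bystander: milling cutter in a square clear tube with an orange cap, 15 x 72 x 15 mm, lying along its y. Origin: centre of the underside.
- nut_m16: Bystander: steel hexagon nut, 24 x 28 x 13 mm, lying flat. Origin: centre of the underside.
- wheel_hub_0: Bystander: white turned wheel hub, 58 mm across, 23 mm high. Origin: centre of the underside.
- collet_0: Bystander: steel collet standing upright, 26 mm across, 31 mm high. Origin: centre of the underside.

How it is judged:
On the way, in this order (a step that is already met when the one before it is completed fails the run):
1. the lid nearest the green label is folded down while the last two still stand open (value of joint lid_1 below 0.3 rad and value of joint each of lid_3, lid_4 above 0.7 rad), for 0.1 s.
2. then the second lid is folded down too while the last still stands open (value of joint each of lid_1, lid_2 below 0.3 rad and value of joint lid_4 above 0.7 rad), for 0.1 s.
At the end, for the whole second after the job is handed in: All four lids are shut (under 0.12 rad), and the five bystanders are within 20 mm of where they were (value of joint each of lid_1, lid_2, lid_3, lid_4 below 0.12 rad and distance of each of cutter_tube_0, cutter_tube_1, nut_m16, wheel_hub_0, collet_0 from where it was at the start of the episode below 0.02 m); the robot touches nothing.
It fails at once if the box or its lids are pressed or struck with more than 15 N (contact force between any of the fingers, the arm and insert_box above 15 N).
It fails at once if a tool or part round the box is lifted or moved by more than 20 mm (distance of any of cutter_tube_0, cutter_tube_1, nut_m16, wheel_hub_0, collet_0 from where it was at the start of the episode above 0.02 m).
It also fails if it takes over 38 s, if anything falls off the work surface, if the arm or the gripper's body presses on something with over 40 N, if the wrist force passes 120 N, or if a joint passes its speed limit or range.

ROBOT

A 6-joint arm with a two-finger parallel gripper is mounted at the origin on a cart in front of the work surface, level with it; the furniture and walls round the work are solid. World frame = base frame: x ahead of the robot, y to its left, z up, the work surface at z = 0. Lengths are in m, angles in rad, forces in N, time in s.
With the tool pointing down it reaches from about 0.225 to 0.725 m from the base axis. Payload 3.1 kg.
Tool frame: the origin (TCP) lies midway between the tips of the shut fingers; the grasp point (between the pads) lies manip.grip_depth behind it (manip.grip_depth is the distance from the TCP to the grasp point, in m); z points along the fingers, y is the line along which they close (so a half turn about z gives the same grasp; the last joint's range is limited). The gripper opens to 85 mm and grips with 20 to 120 N. Pads are 22 mm wide; open, the fingers measure 114 mm over their backs; the gripper's body (76 mm by 85 mm) begins 54 mm behind the grasp point. The pads swing forward as they close: fully open they stand 13 mm farther back than shut.
Start: joints at [-1.329, 0.048, 0.099, 1.622, 0, 1.443], TCP at [0.19, -0.49, 0.231] pointing down, gripper open.
Joint ranges: [-2.91, 2.91], [-0.99, 1.94], [-1.21, 1.42], [-2.12, 2.29], [-1.49, 1.47], [-3.14, 3.14]. Speed limits (rad/s): [2.79, 2.79, 3.14, 3.14, 3.14, 3.14].

INTERFACE

Orientations are given as a unit quaternion [x, y, z, w].
In Python, from plant import manip gives the robot as it stands.
- The arm moves only by the tool drive_tool, never from a script. Its argument "deltas" is a list of rows, each a list of 5 numbers: the shift along the tool's x, y, z in cm, then the turn about the tool's z in degrees, then the finger opening in cm, from 0 to 8.54. A call has exactly 5 rows; each row shifts and turns the commanded pose from where the row before left it, along the tool's axes as they then stand; what a row does not reach is not made up. A row lasts 1/8 s, in which the tool goes at most 62.5 mm and 10.7 degrees, less where a joint would pass 70% of its speed; a pose out of reach is approached as far as the arm can. A call with a gripper value outside its range is refused whole. The fingers move at their own pace and stop on an object; "squeeze" is the grip in N (left out, the last holds). Time passes only in rows, so rows that do not move let the fingers close, or fill a call up. It gives the time, the measured TCP pose, the force, the opening and the grip force at its end, in the units of the state.
- manip.observe(): the state, without advancing time (a new reading comes with each control period).
- manip.camera(name): name is "side" or "top"; returns a dict with "img" (420x560x3 uint8, red, green, blue), "depth" (420x560 float32, m along the optical axis (not along the pixel's ray), 0 where there is no reading), "intrinsics" (3x3 intrinsics, pixels), "xyz" and "orientation" of the camera in the world. Camera axes: x right, y down, z forward; pixel columns grow to the right and rows downward; lengths in m; the calibration is good to about 2 mm. A picture is of the moment at which its call begins.
- manip.finish_job(): hands the job in; it is judged then, once.
The state is a dict: "t": time; "joint_positions": joint angles; "qvel": joint speeds; "tau": joint torques, N m; "tcp_pos": TCP position; "eef_rot": TCP orientation; "ft_force": force on the tool from outside, world axes, zero at the start; "torque": the same for the moment, N m; "opening": finger opening in m; "finger_force": force on a finger pad.
Only numpy, scipy, OpenCV 4.12 (cv2) and the standard library are available. Lean on these libraries where they do the work, as an engineer would, in place of code of your own. Each camera call takes 0.05 s, during which the arm holds its last target. There are 200 camera calls.

## Working session

There is one attempt and no reset: what is moved stays moved. The work goes in short steps, Python scripts to look and compute and a tool call to move; the robot and the scene stay as the last step left them, time stands still between calls to the robot, and variables do not carry over. Pictures are saved under pics/ and viewed, at most 10 in all, crops included, and the job is handed in when it is done.

Besides the shell and the picture viewer there is one more tool, called after "Call:" as a command line: name --pt "numbers of a row" for each row, then --argument value for the rest. drive_tool: Moves the arm, as the interface text tells. Its arguments: {"type":"object","properties":{"deltas":{"type":"array","items":{"type":"array","items":{"type":"number"}}},"squeeze":{"type":"number"}},"required":["deltas"]}

```bash
mkdir -p pics; cat > h.py <<'E'
import numpy as np, cv2
from plant import manip
from scipy.spatial.transform import Rotation as R
def cam(n):
    c=manip.camera(n); K=np.array(c["intrinsics"]); d=c["depth"]
    v,u=np.mgrid[:420,:560]; P=np.stack([(u-K[0,2])/K[0,0]*d,(v-K[1,2])/K[1,1]*d,d],-1)
    W=P@R.from_quat(c["orientation"]).as_matrix().T+np.array(c["xyz"]); W[d==0]=np.nan
    return c,W
E
python3 - <<'E'
from h import *
s=manip.observe(); print({k:np.round(s[k],3) for k in("t","tcp_pos","eef_rot","opening","ft_force")})
ims=[]
for n in("top","side"):
    c,W=cam(n); np.save(n,W); cv2.imwrite(f"pics/{n}0.png",c["img"][...,::-1]); print(n,np.round(c["xyz"],3),np.round(R.from_quat(c["orientation"]).as_matrix()[:,2],2))
    h=cv2.cvtColor(c["img"],cv2.COLOR_RGB2HSV); np.save(n+"h",h)
    for col,lo,hi in(("orange",5,20),("green",40,85)):
        m=cv2.inRange(h,(lo,110,70),(hi,255,255)); k,l,st,ce=cv2.connectedComponentsWithStats(m)
        for i in range(1,k):
            if st[i,4]>25:
                p=W[l==i]; p=p[~np.isnan(p[:,0])]
                print(col,st[i],np.round(np.median(p,0),3),np.round(np.percentile(p,3,0),3),np.round(np.percentile(p,97,0),3)) if len(p) else print(col,st[i])
E
```

```text
{'t': np.float64(0.0), 'tcp_pos': array([ 0.19 , -0.489,  0.23 ]), 'eef_rot': array([ 0.983,  0.184, -0.   , -0.001]), 'opening': np.float64(0.085), 'ft_force': array([ 0.139,  0.539, -0.123])}
top [ 0.362 -0.084  1.172] [ 0.12 -0.01 -0.99]
orange [  0  21  31  45 377] [0.917 0.621 0.043] [0.881 0.539 0.018] [0.995 0.656 0.132]
orange [ 30  51  20  18 163] [0.881 0.531 0.071] [0.872 0.525 0.032] [0.897 0.546 0.089]
orange [177  58  11  13 119] [0.883 0.169 0.03 ] [0.871 0.158 0.019] [0.901 0.181 0.037]
orange [504  59  56   7 260] [ 0.74  -0.572  0.346] [ 0.707 -0.633  0.343] [ 0.745 -0.505  0.429]
orange [487  69  73  18 451] [ 0.736 -0.634  0.261] [ 0.731 -0.686  0.248] [ 0.742 -0.544  0.304]
orange [167  70   6   8  43] [0.86  0.203 0.023] [0.85  0.197 0.02 ] [0.87  0.211 0.027]
orange [12 87  8  7 37] [0.821 0.621 0.012] [ 0.814  0.616 -0.001] [0.83  0.631 0.017]
orange [331 181   6   6  35] [ 0.559 -0.231  0.013] [ 0.552 -0.239  0.01 ] [ 0.564 -0.225  0.017]
orange [331 193   5  17  59] [ 0.494 -0.21   0.154] [ 0.476 -0.223  0.098] [ 0.512 -0.209  0.171]
orange [346 194   4  16 
[... 1375 characters left out ...]
521  196   39  111 2586] [ 0.732 -0.544  0.207] [ 0.73  -0.575  0.16 ] [ 0.735 -0.523  0.279]
orange [276 201  40  53 834] [ 0.484 -0.285  0.158] [ 0.469 -0.324  0.117] [ 0.507 -0.207  0.169]
orange [ 204  224   43  196 2859] [ 0.41   0.268 -0.577] [ 0.383 -0.041 -0.734] [ 0.454  0.467 -0.219]
orange [318 268   9  10  58] [ 0.555 -0.237  0.013] [ 0.507 -0.335  0.002] [ 0.564 -0.225  0.1  ]
orange [ 242  316   30  104 1511] [ 0.417 -0.169 -0.343] [ 0.406 -0.172 -0.469] [ 0.449 -0.124 -0.175]
orange [  288   325   169    95 10878] [ 0.633 -0.357 -0.192] [ 0.454 -0.362 -0.328] [ 0.79  -0.353 -0.104]
green [299 260  17  10 112] [ 0.484 -0.334  0.115] [ 0.471 -0.335  0.109] [ 0.497 -0.332  0.122]
```

```bash
python3 - <<'E'
from h import *
for n,(u,v,w,h) in {"top":(280,130,160,120),"side":(220,160,160,120)}.items():
    im=cv2.imread(f"pics/{n}0.png"); cv2.imwrite(f"pics/{n}0c.png",cv2.resize(im[v:v+h,u:u+w],None,fx=5,fy=5,interpolation=cv2.INTER_CUBIC))
T,S=np.load("top.npy"),np.load("side.npy"); hS=np.load("sideh.npy"); hT=np.load("toph.npy")
# lids per face: orange points above z=.14 in both
for n,W,h in(("top",T,hT),("side",S,hS)):
    m=(cv2.inRange(h,(5,110,70),(20,255,255))>0)&(W[...,2]>.14)&(W[...,2]<.2)&(abs(W[...,0]-.49)<.06)&(abs(W[...,1]+.26)<.12)
    p=W[m]; 
    for y in np.arange(-.35,-.18,.01):
        q=p[(p[:,1]>=y)&(p[:,1]<y+.01)]
        if len(q)>4: print(n,round(y,3),len(q),np.round(q.mean(0),4),np.round(np.ptp(q[:,0]),3),np.round(q.min(0),3),np.round(q.max(0),3))
# grey box top region by height
m=(T[...,2]>.118)&(T[...,2]<.142)&(abs(T[...,0]-.49)<.06)&(abs(T[...,1]+.26)<.12)
r=cv2.minAreaRect(T[m][:,:2].astype(np.float32)); print("box rect",r, np.round(np.percentile(T[m],[1,99],0),3))
E
```

```text
top -0.32 15 [ 0.484  -0.3178  0.1665] 0.03 [ 0.47  -0.319  0.154] [ 0.5   -0.316  0.171]
top -0.29 40 [ 0.4877 -0.2847  0.1606] 0.034 [ 0.47  -0.286  0.146] [ 0.505 -0.283  0.171]
top -0.25 26 [ 0.4876 -0.2441  0.166 ] 0.034 [ 0.473 -0.246  0.147] [ 0.507 -0.242  0.171]
top -0.22 20 [ 0.496  -0.211   0.1647] 0.033 [ 0.475 -0.214  0.148] [ 0.508 -0.21   0.171]
top -0.21 16 [ 0.4854 -0.2092  0.1577] 0.025 [ 0.475 -0.21   0.141] [ 0.5   -0.208  0.173]
side -0.33 97 [ 0.4874 -0.3224  0.1475] 0.035 [ 0.468 -0.326  0.14 ] [ 0.503 -0.32   0.167]
side -0.32 124 [ 0.4828 -0.3181  0.1631] 0.035 [ 0.467 -0.32   0.148] [ 0.503 -0.314  0.169]
side -0.29 161 [ 0.4852 -0.2856  0.1601] 0.035 [ 0.47  -0.289  0.14 ] [ 0.505 -0.282  0.171]
side -0.25 164 [ 0.4883 -0.2452  0.159 ] 0.036 [ 0.472 -0.25   0.14 ] [ 0.508 -0.241  0.17 ]
side -0.22 94 [ 0.4924 -0.2116  0.1615] 0.035 [ 0.474 -0.215  0.143] [ 0.509 -0.21   0.17 ]
side -0.21 43 [ 0.4822 -0.209   0.1585] 0.035 [ 0.474 -0.21   0.14 ] [ 0.509 -0.206  0.17 ]
box rect ((0.48976051807403564, -0.2511616349220276), (0.16580204665660858, 0.04674169793725014), 86.79743957519531) [[ 0.463 -0.334  0.119]
 [ 0.516 -0.168  0.139]]
```

View pics/top0.png

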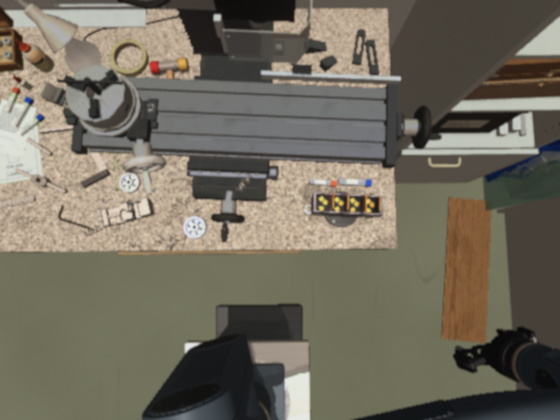

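View pics/side0c.png

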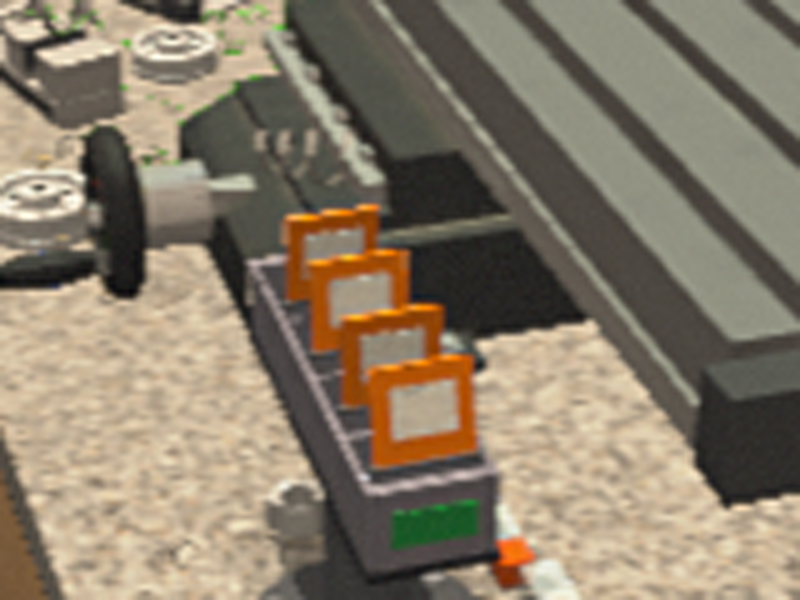

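View pics/top0c.png

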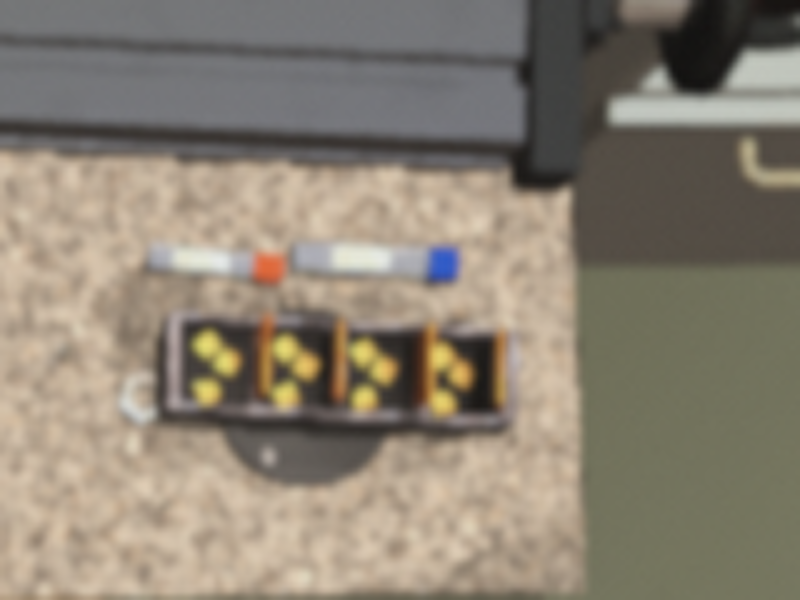

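The top view shows the box at pixels (312–382, 193–216). All four lids stand open, with the green end on the right. In the side crop the lids rise to z ≈ 0.171. Both views put the box axis from (0.485, −0.334) to (0.494, −0.168), with lid 1 hinged near y ≈ −0.325. The measured length of 166 mm and width of 47 mm match the sizes given. The cutter tubes lie at x ≈ 0.56, low on the worktop.

First I'll close the fingers and square the tool to the box.

Call:
drive_tool --pt "0 0 0 8.1 0" --pt "0 0 0 8.1 0" --pt "0 0 0 8.2 0" --pt "0 0 0 0 0" --pt "0 0 0 0 0" --squeeze 20

```text
t: 0.72
tcp_pos: [0.1897, -0.4893, 0.2309]
eef_rot: [1.0, -0.027, -0.0, -0.0]
ft_force: [0.2, 0.4, -0.7]
opening: -0.0
finger_force: 0.0
```

Call:
drive_tool --pt "4.1 -1.7 0 0 0" --pt "4.1 -1.7 0 0 0" --pt "4.1 -1.7 0 0 0" --pt "4.1 -1.7 0 0 0" --pt "4.1 -1.7 0 0 0"

```text
t: 1.35
tcp_pos: [0.4005, -0.4156, 0.2312]
eef_rot: [1.0, -0.027, -0.0, 0.0]
ft_force: [-0.2, -0.4, 0.6]
opening: -0.0001
finger_force: 0.0
```

Call:
drive_tool --pt "4.1 -1.7 0 0 0" --pt "4.0 -1.4 0 0 0" --pt "0 0 0 0 0" --pt "0 0 0 0 0" --pt "0 0 0 0 0"

```text
t: 1.98
tcp_pos: [0.4808, -0.3903, 0.2315]
eef_rot: [1.0, -0.029, -0.0, 0.0]
ft_force: [-0.1, -0.1, 0.2]
opening: 0.0001
finger_force: 0.0
```

Call:
drive_tool --pt "0.1 0 2.9 0 0" --pt "0 0 2.8 0 0" --pt "0 0 2.8 0 0" --pt "0 0 0 0 0" --pt "0 0 0 0 0"

```text
t: 2.6
tcp_pos: [0.4825, -0.3905, 0.1477]
eef_rot: [1.0, -0.028, 0.001, 0.001]
ft_force: [-0.4, -0.1, 0.8]
opening: 0.0003
finger_force: 0.0
```

```bash
python3 - <<'E'
from h import *
print(np.round(manip.observe()["tcp_pos"],4))
c,W=cam("side"); cv2.imwrite("pics/s1.png",cv2.resize(c["img"][140:300,200:400,::-1],None,fx=3.7,fy=3.7,interpolation=cv2.INTER_CUBIC))
E
```

```text
[ 0.4825 -0.3905  0.1477]
```

View pics/s1.png

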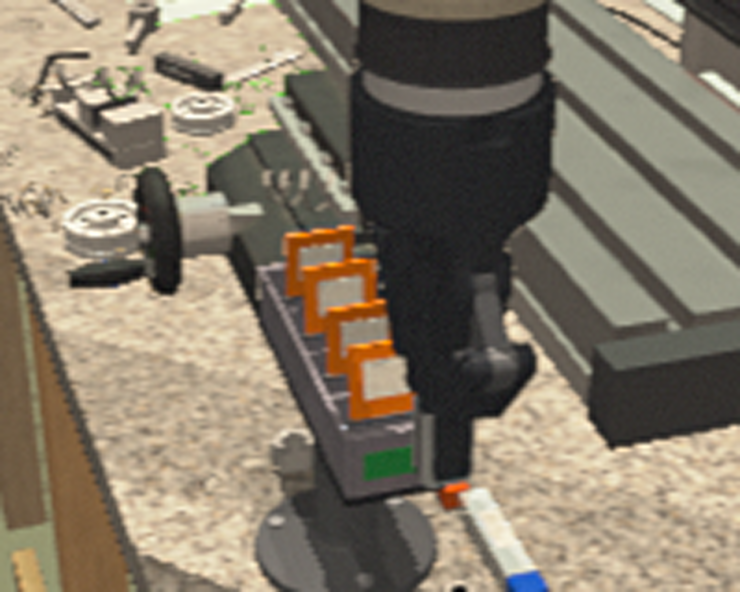

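The fingertips (crop about (450, 480)) hang in front of the green end, and all the lids still stand. The knuckle at (490, 400) sticks out behind them, so I'll check its height against the lid tops.

```bash
python3 - <<'E'
from h import *
c,W=cam("side")
m=(abs(W[...,0]-.48)<.08)&(abs(W[...,1]+.39)<.09)&(W[...,2]>.14)&(W[...,2]<.26)&(W[...,1]<-.335)
p=W[m]
for z in np.arange(.14,.25,.01):
    q=p[(p[:,2]>=z)&(p[:,2]<z+.01)]
    if len(q): print(round(z,3),len(q),np.round(np.percentile(q[:,:2],[2,98],0),3).tolist())
E
```

```text
0.14 10 [[0.474, -0.398], [0.494, -0.396]]
0.15 62 [[0.472, -0.405], [0.493, -0.385]]
0.16 90 [[0.472, -0.406], [0.492, -0.385]]
0.17 96 [[0.472, -0.406], [0.489, -0.385]]
0.18 43 [[0.471, -0.406], [0.489, -0.385]]
0.19 102 [[0.469, -0.424], [0.49, -0.363]]
0.2 109 [[0.469, -0.432], [0.491, -0.353]]
0.21 185 [[0.465, -0.44], [0.49, -0.348]]
0.22 177 [[0.465, -0.448], [0.49, -0.339]]
0.23 265 [[0.465, -0.453], [0.49, -0.339]]
0.24 304 [[0.463, -0.452], [0.491, -0.376]]
```

The knuckles are above z = 0.19, clear of the lids, whose tops are at 0.171. I'll sweep now.

Call:
drive_tool --pt "0 -1 0.2 0 0" --pt "0 -1 0 0 0" --pt "0 -1 0 0 0" --pt "0 -1 0 0 0" --pt "0 -0.8 0 0 0"

```text
t: 3.32
tcp_pos: [0.4856, -0.3409, 0.1444]
eef_rot: [1.0, -0.028, 0.0, -0.0]
ft_force: [0.3, 0.2, -0.1]
opening: -0.0001
finger_force: 0.0
```

Call:
drive_tool --pt "0 -0.6 0 0 0" --pt "0 -0.6 0 0 0" --pt "0 -0.6 0 0 0" --pt "0 -0.6 0 0 0" --pt "0 -0.6 0 0 0"

```text
t: 3.95
tcp_pos: [0.4872, -0.3115, 0.1443]
eef_rot: [1.0, -0.028, -0.0, -0.0]
ft_force: [-0.0, 0.3, 0.5]
opening: -0.0001
finger_force: 0.0
```

```bash
python3 - <<'E'
from h import *
s=manip.observe(); print(np.round(s["tcp_pos"],4),np.round(s["ft_force"],2))
c,W=cam("side"); cv2.imwrite("pics/s2.png",cv2.resize(c["img"][140:300,200:400,::-1],None,fx=3.7,fy=3.7,interpolation=cv2.INTER_CUBIC))
E
```

```text
[ 0.4872 -0.3115  0.1443] [-0.02  0.29  0.46]
```

View pics/s2.png

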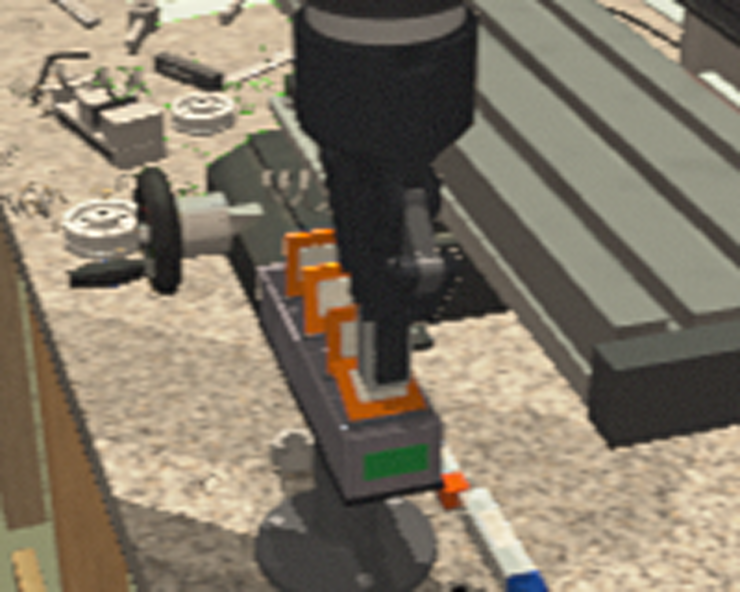

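Lid 1 lies down at crop (385, 395). The other three still stand, and the force is negligible. Continuing.

Call:
drive_tool --pt "0 -0.6 0 0 0" --pt "0 -0.6 0 0 0" --pt "0 -0.6 0 0 0" --pt "0 -0.6 0 0 0" --pt "0 -0.6 0 0 0"

```text
t: 4.62
tcp_pos: [0.4888, -0.2815, 0.1443]
eef_rot: [1.0, -0.028, 0.0, -0.0]
ft_force: [0.5, -0.5, -0.3]
opening: -0.0003
finger_force: 0.0
```

Call:
drive_tool --pt "0 -0.6 0 0 0" --pt "0 -0.3 0 0 0" --pt "0 -0.3 0 0 0" --pt "0 0 0 0 0" --pt "0 0 0 0 0"

```text
t: 5.25
tcp_pos: [0.4895, -0.2701, 0.1443]
eef_rot: [1.0, -0.028, -0.0, 0.0]
ft_force: [0.3, -0.1, -0.1]
opening: 0.0004
finger_force: 0.0
```

```bash
python3 - <<'E'
from h import *
s=manip.observe(); print(np.round(s["tcp_pos"],4),np.round(s["ft_force"],2))
c,W=cam("side"); cv2.imwrite("pics/s3.png",cv2.resize(c["img"][140:300,200:400,::-1],None,fx=3.7,fy=3.7,interpolation=cv2.INTER_CUBIC))
E
```

```text
[ 0.4895 -0.2701  0.1443] [ 0.26 -0.07 -0.1 ]
```

View pics/s3.png

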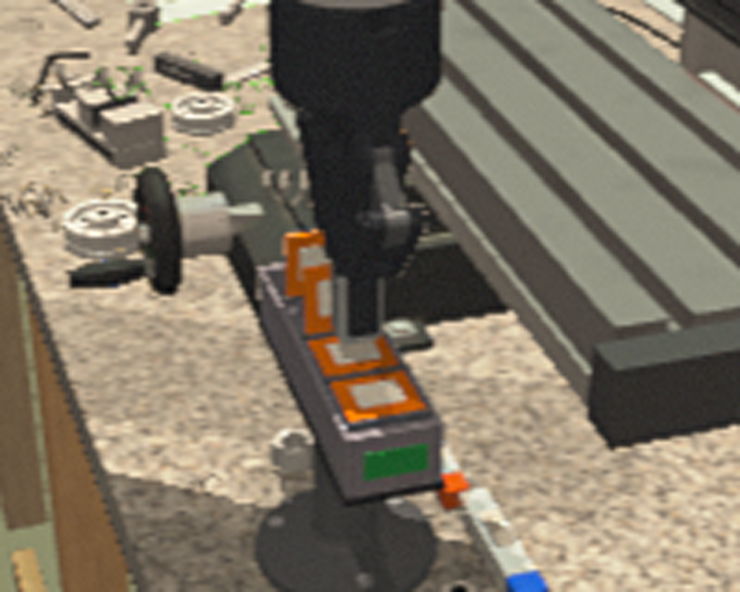

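Lids 1 and 2 are flat at crop (380, 395) and (355, 352). Lids 3 and 4 are still up. Now the last two.

Call:
drive_tool --pt "0 -0.6 0 0 0" --pt "0 -0.6 0 0 0" --pt "0 -0.6 0 0 0" --pt "0 -0.6 0 0 0" --pt "0 -0.6 0 0 0"

```text
t: 5.92
tcp_pos: [0.4912, -0.2395, 0.1444]
eef_rot: [1.0, -0.028, 0.0, 0.0]
ft_force: [-0.4, 0.5, 0.1]
opening: 0.0001
finger_force: 0.0
```

Call:
drive_tool --pt "0 -0.6 0 0 0" --pt "0 -0.6 0 0 0" --pt "0 -0.6 0 0 0" --pt "0 -0.6 0 0 0" --pt "0 -0.6 0 0 0"

```text
t: 6.55
tcp_pos: [0.4929, -0.2097, 0.1443]
eef_rot: [1.0, -0.028, 0.0, 0.0]
ft_force: [0.7, -0.8, -0.6]
opening: 0.0001
finger_force: 0.0
```

Call:
drive_tool --pt "0 -0.6 0 0 0" --pt "0 -0.6 0 0 0" --pt "0 -0.6 0 0 0" --pt "0 -0.6 0 0 0" --pt "0 -0.6 0 0 0"

```text
t: 7.18
tcp_pos: [0.4946, -0.1797, 0.1443]
eef_rot: [1.0, -0.028, 0.0, 0.0]
ft_force: [-0.0, 0.5, -0.0]
opening: -0.0002
finger_force: 0.0
```

Call:
drive_tool --pt "0 -0.8 0 0 0" --pt "0 -0.8 0 0 0" --pt "0 -0.8 0 0 0" --pt "0 -0.8 0 0 0" --pt "0 -0.8 0 0 0"

```text
t: 7.8
tcp_pos: [0.4968, -0.1396, 0.1443]
eef_rot: [1.0, -0.028, 0.0, -0.0]
ft_force: [0.6, 0.2, -0.8]
opening: -0.0002
finger_force: 0.0
```

Call:
drive_tool --pt "0 -0.8 0 0 0" --pt "0 0 -3 0 0" --pt "0 0 -3 0 0" --pt "0 0 -3 0 0" --pt "0 0 0 0 0"

```text
t: 8.43
tcp_pos: [0.4988, -0.1326, 0.2375]
eef_rot: [1.0, -0.028, 0.003, 0.001]
ft_force: [-0.6, -1.2, -0.3]
opening: 0.0004
finger_force: 0.0
```

```bash
python3 - <<'E'
from h import *
s=manip.observe(); print(s["t"],np.round(s["tcp_pos"],4),np.round(s["ft_force"],2))
c,W=cam("side"); cv2.imwrite("pics/s4.png",cv2.resize(c["img"][140:300,200:400,::-1],None,fx=3.7,fy=3.7,interpolation=cv2.INTER_CUBIC))
E
```

```text
8.425 [ 0.4988 -0.1326  0.2375] [-0.63 -1.22 -0.26]
```

View pics/s4.png

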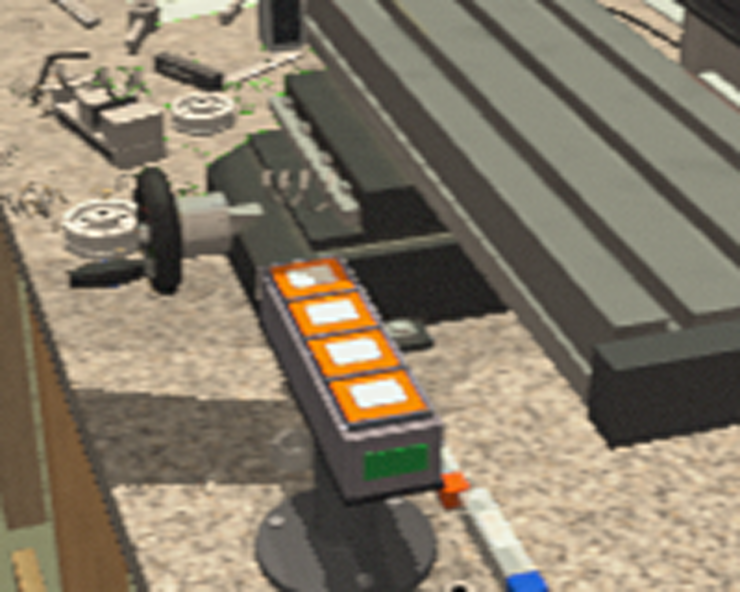

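All four lids lie flat, from crop (310, 278) to (380, 395). The tubes are where they were, and the arm is up out of the way. I'll let it settle for a moment, then hand in.

Call:
drive_tool --pt "0 0 -1 0 0" --pt "0 0 0 0 0" --pt "0 0 0 0 0" --pt "0 0 0 0 0" --pt "0 0 0 0 0"

```text
t: 9.1
tcp_pos: [0.4971, -0.1321, 0.244]
eef_rot: [1.0, -0.028, -0.0, -0.0]
ft_force: [-0.1, -1.2, -0.3]
opening: 0.0002
finger_force: 0.0
```

```bash
python3 -c "
from plant import manip
print(manip.finish_job())"
```

```text
the job is handed in; nothing more can be done
None
```

All four lids were folded shut in order from the green end, with force readings around 1 N or less throughout, and the job was handed in at about 9 s with the arm clear; the hand-in returned no verdict, and I did not re-measure the bystanders (the tube in view had not moved).

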